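Sort the hexagon nuts into the parts dishes by size

ROBOT

A 6-joint arm with a two-finger parallel gripper is mounted at the origin on a cart in front of the work surface, level with it; the furniture and walls round the work are solid. World frame = base frame: x ahead of the robot, y to its left, z up, the work surface at z = 0. Lengths are in m, angles in rad, forces in N, time in s.
With the tool pointing down it reaches from about 0.275 to 0.85 m from the base axis. Payload 19 kg.
Tool frame: the origin (TCP) lies on the centre line of the jaws, within the pads' length; the fingertips stand 8 mm ahead of it and the grasp point (between the pads) lies 11 mm behind it; y points along the fingers, x is the direction in which the jaws open and shut, and the axes are right-handed (so a half turn about y gives the same grasp; the last joint's range is limited). The gripper opens to 85 mm and grips with 20 to 120 N. Pads are 22 mm wide; open, the fingers measure 114 mm over their backs; the gripper's body (76 mm by 85 mm) begins 54 mm behind the grasp point. The pads swing forward as they close: fully open they stand 13 mm farther back than shut.
Start: joints at [-1.387, 0.15, 1.437, -0, 1.554, -0.134], TCP at [0.18, -0.546, 0.239] pointing down, gripper open.
Joint ranges: [-2.8, 2.8], [-0.68, 2.1], [0.12, 2.68], [-1.39, 4.53], [0.16, 2.79], [-2.81, 2.81]. Speed limits (rad/s): [1.89, 1.89, 2.22, 3.01, 3.01, 3.01].

INTERFACE

Orientations are given as a unit quaternion [w, x, y, z].
In Python, from workcell import state, grab_frame, camera_info, job_done gives the robot as it stands.
- The arm moves only by the tool carry_out, never from a script. Its argument "rows" is a list of rows, each a list of 7 numbers: the turn, a rotation vector about the tool's x, y, z in rad, then the shift along the tool's x, y, z in mm, then the gripper command: -1 is fully open, 1 is shut, values between are in proportion. A call has 1 to 12 rows; each row is the pose to reach, as a shift and turn from the pose commanded when the call began, along the tool's axes at that moment; what a row does not reach only later rows make up. A row lasts 1/8 s, in which the tool goes at most 62.5 mm and 10.7 degrees, less where a joint would pass 70% of its speed; a pose out of reach is approached as far as the arm can. A call with a gripper value outside its range is refused whole. The fingers move at their own pace and stop on an object; "newtons" is the grip in N (left out, the last holds). Time passes only in rows, so rows that repeat a pose let the fingers close. It gives the time, the measured TCP pose, the force and the opening at its end, in the units of the state.
- state(): the state, without advancing time (a new reading comes with each control period).
- grab_frame(name): name is "scene" or "top"; returns the picture (480x640x3 uint8, red, green, blue); there is no depth.
- camera_info(name): a dict with "mtx" (3x3 intrinsics, pixels), "extrinsics" (4x4, takes a point from world to camera coordinates). Camera axes: x right, y down, z forward; pixel columns grow to the right and rows downward; lengths in m; the calibration is good to about 2 mm. A picture is of the moment at which its call begins. camera_info takes no time and is no camera call.
- job_done(): hands the job in, once; it reports no verdict.
The state is a dict: "time_s": time; "joint_positions": joint angles; "dq": joint speeds; "joint_efforts": joint torques, N m; "eef_pos": TCP position; "ee_rot": TCP orientation; "contact_force": force on the tool from outside, world axes, zero at the start; "ft_torque": the same for the moment, N m; "grip_width": opening from 0.0 (shut) to 1.0 (fully open).
Only numpy, scipy, OpenCV 4.12 (cv2) and the standard library are available. Lean on these libraries where they do the work, as an engineer would, in place of code of your own. Each camera call takes 0.05 s, during which the arm holds its last target.

TASK

Pick the three hexagon nuts out of the parts lying along the front of the worktop and put each in its own dish, flat on the rubber pad and in the middle of it: the largest nut in the red dish, the middle-sized one in the yellow dish and the smallest in the blue dish. Leave the bearing ring, the toothed pinion and the standing spring where they are, without pushing them about.

Things in the scene. Friction and masses are not known exactly. Their poses are not given: they have to be found in the camera images.
- large_nut: largest hexagon nut, dark grey steel, 36 mm across flats, 41 mm across corners, 17 mm high, loose, lying flat on the worktop with its bore upright. Origin: centre of its underside. z up along the bore; its own x axis is square to a pair of flats (so are the directions 60 and 120 degrees from it), y points to a corner.
- middle_nut: middle-sized hexagon nut, rusty brown, 30 mm across flats, 34 mm across corners, 14 mm high, loose, lying flat on the worktop with its bore upright. Origin: centre of its underside. z up along the bore; its own x axis is square to a pair of flats (so are the directions 60 and 120 degrees from it), y points to a corner.
- small_nut: smallest hexagon nut, bright steel, 24 mm across flats, 27 mm across corners, 12 mm high, loose, lying flat on the worktop with its bore upright. Origin: centre of its underside. z up along the bore; its own x axis is square to a pair of flats (so are the directions 60 and 120 degrees from it), y points to a corner.
- red_dish: red plastic parts dish, round, 132 mm across the rim, fixed to the worktop. The rim is 9 mm high and 4 mm thick, the clear width inside is about 115 mm, the floor 3 mm thick. In the middle of the floor lies a round black rubber pad, 70 mm across, its top 4.5 mm above the worktop. Origin: centre of its underside, z up.
- yellow_dish: yellow plastic parts dish, round, 132 mm across the rim, fixed to the worktop. The rim is 9 mm high and 4 mm thick, the clear width inside is about 115 mm, the floor 3 mm thick. In the middle of the floor lies a round black rubber pad, 70 mm across, its top 4.5 mm above the worktop. Origin: centre of its underside, z up.
- blue_dish: blue plastic parts dish, round, 132 mm across the rim, fixed to the worktop. The rim is 9 mm high and 4 mm thick, the clear width inside is about 115 mm, the floor 3 mm thick. In the middle of the floor lies a round black rubber pad, 70 mm across, its top 4.5 mm above the worktop. Origin: centre of its underside, z up.
- bearing_ring: bright steel bearing ring, round, 62 mm across, 17 mm high, loose, lying flat. Not a nut: leave it. Origin: centre of its underside, z up.
- pinion: dark brown toothed pinion (gear), 60 mm across, 16 mm high, loose, lying flat. Not a nut: leave it. Origin: centre of its underside, z up.
- spring: bright coil spring standing on end, 31 mm across, 36 mm high, loose. Not a nut: leave it. Origin: centre of its underside, z up.
There are look-alikes about, which are no part of the job. Leave any purple look-alike of the middle_nut alone.

How it is judged:
At the end, for the whole second after the job is handed in: Each nut lies flat (within 0.12 rad) and at rest on the pad of its own dish (large: red, middle: yellow, small: blue), its centre within 15 mm of the dish's centre, seen from above (horizontal distance between large_nut and red_dish below 0.015 m and angle between the z axis of large_nut and the z axis of red_dish, either way round below 0.12 rad and z of large_nut in the frame of red_dish below 0.026 m and linear speed of each of large_nut, middle_nut, small_nut below 0.02 m/s and angular speed of each of large_nut, middle_nut, small_nut below 0.2 rad/s and horizontal distance between middle_nut and yellow_dish below 0.015 m and angle between the z axis of middle_nut and the z axis of yellow_dish, either way round below 0.12 rad and z of middle_nut in the frame of yellow_dish below 0.026 m and horizontal distance between small_nut and blue_dish below 0.015 m and angle between the z axis of small_nut and the z axis of blue_dish, either way round below 0.12 rad and z of small_nut in the frame of blue_dish below 0.026 m); the robot touches nothing.
It fails at once if the bearing ring is moved more than 15 mm (distance of bearing_ring from where it was at the start of the episode above 0.015 m).
It fails at once if the pinion is moved more than 15 mm (distance of pinion from where it was at the start of the episode above 0.015 m).
It fails at once if the spring is moved more than 15 mm (distance of spring from where it was at the start of the episode above 0.015 m).
It also fails if it takes over 80 s, if anything falls off the work surface, if the arm or the gripper's body presses on something with over 40 N, if the wrist force passes 120 N, or if a joint passes its speed limit or range.

## Working session

There is one attempt and no reset: what is moved stays moved. The work goes in short steps, Python scripts to look and compute and a tool call to move; the robot and the scene stay as the last step left them, time stands still between calls to the robot, and variables do not carry over. Pictures are saved under pics/ and viewed, and the job is handed in when it is done.

Besides the shell and the picture viewer there is one more tool, called by a JSON object that holds its "op" and its "data", one argument or row to a line. carry_out: Moves the arm, as the interface text tells. Its arguments: {"type":"object","properties":{"rows":{"type":"array","items":{"type":"array","items":{"type":"number"}}},"newtons":{"type":"number"}},"required":["rows"]}

```bash
mkdir -p pics
python3 - <<'E'
from workcell import *
import cv2
for n in ("scene","top"):
    f=grab_frame(n); cv2.imwrite(f"pics/{n}0.png",f[:,:,::-1])
    print(n,camera_info(n))
print(state())
E
```

```text
scene {'mtx': array([[484.18680005,   0.        , 316.15552216],
       [  0.        , 484.18680005, 240.7879351 ],
       [  0.        ,   0.        ,   1.        ]]), 'extrinsics': array([[-0.86860914, -0.49533858, -0.01256409,  0.416597  ],
       [-0.33126282,  0.59937481, -0.72870761,  0.19613757],
       [ 0.36848759, -0.62880008, -0.68470969,  0.7317342 ],
       [ 0.        ,  0.        ,  0.        ,  1.        ]])}
top {'mtx': array([[540.13502187,   0.        , 313.37690682],
       [  0.        , 540.13502187, 243.79710717],
       [  0.        ,   0.        ,   1.        ]]), 'extrinsics': array([[ 2.17667756e-02, -9.99762500e-01,  1.07270712e-03,
        -2.19553341e-02],
       [-9.79879235e-01, -2.15467806e-02, -1.98424850e-01,
         5.14560114e-01],
       [ 1.98400837e-01,  3.26794576e-03, -9.80115518e-01,
         1.13802984e+00],
       [ 0.00000000e+00,  0.00000000e+00,  0.00000000e+00,
         1.00000000e+00]])}
{'time_s': 0.1, 'joint_positions': array([-1.38702615e+00,  1.50940944e-01,  1.43790826e+00, -4.57568003e-07,
        1.55377553e+00, -1.33993054e-01]), 'dq': array([-0.00076194, -0.00026532, -0.0012623 , -0.00037091, -0.00019086,
        0.00041914]), 'joint_efforts': array([ 4.61799384e-03, -7.14387274e+01, -5.71793532e+01,  1.02681690e-04,
        7.22273835e-03, -1.49196632e-05]), 'eef_pos': array([ 0.17960499, -0.54603387,  0.23876223]), 'ee_rot': array([ 0.57306075, -0.57255795,  0.41485983, -0.41433089]), 'contact_force': array([ 0.11769589, -0.14288634,  0.00396171]), 'ft_torque': array([-0.01003646, -0.02399444, -0.0117257 ]), 'grip_width': 0.9994202402339429}
```

View pics/top0.png

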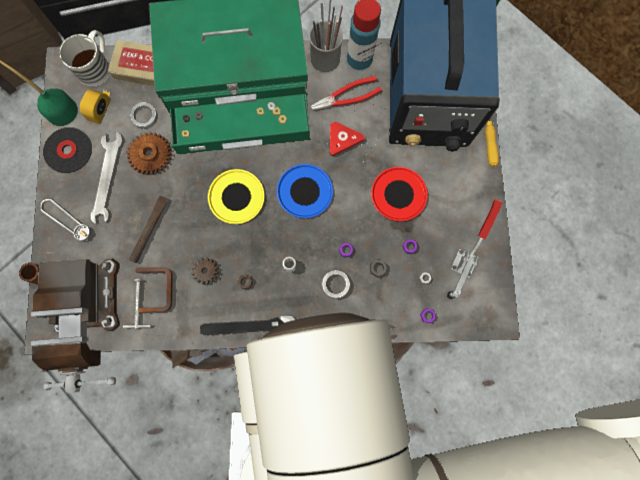

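View pics/scene0.png

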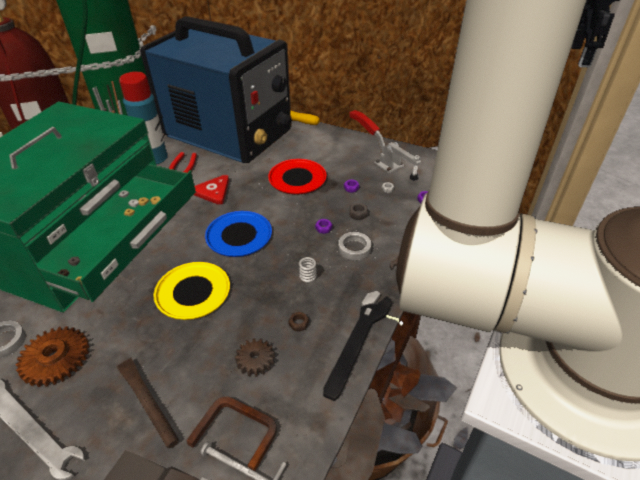

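The top view shows the large nut near (379,268), the middle nut near (246,282) and the small nut near (425,278). The bearing is at (336,284), the pinion at (206,271), the spring at (289,264), and three purple look-alikes lie about. Next I rectify each nut patch at its top height.

```bash
cat > h.py <<'E'
import numpy as np, cv2
from workcell import *
def P(n):
    c=camera_info(n); return c["mtx"]@c["extrinsics"][:3]
def proj(n,p):
    q=P(n)@np.append(p,1); return q[:2]/q[2]
def unproj(n,uv,z):
    p=P(n); H=p[:,[0,1,3]].copy(); H[:,2]+=p[:,2]*z
    q=np.linalg.solve(H,[uv[0],uv[1],1]); return q[:2]/q[2]
def rect(img,n,cx,cy,z,half=0.04,s=0.00025):
    # image: up = +x, left = +y
    N=int(2*half/s); p=P(n); H=p[:,[0,1,3]].copy(); H[:,2]+=p[:,2]*z
    A=np.array([[0,-s,cx+half],[-s,0,cy+half],[0,0,1.]])
    return cv2.warpPerspective(img,np.linalg.inv(H@A),(N,N),flags=cv2.INTER_CUBIC) if False else cv2.warpPerspective(img,H@A,(N,N),flags=cv2.INTER_CUBIC|cv2.WARP_INVERSE_MAP)
E
python3 - <<'E'
from h import *
t=cv2.imread("pics/top0.png"); s=cv2.imread("pics/scene0.png")
for nm,uv,uvs,z in [("L",(379,268),(359,211),.017),("M",(246,282),(299,321),.014),("S",(425,278),(388,187),.012),("ring",(336,284),(355,245),.017),("pin",(206,271),(256,356),.016),("spr",(289,264),(307,258),.036),("red",(400,194.5),(298,176.5),.009),("yel",(236.5,196.5),(194,290.5),.009),("blu",(305.5,191),(239.5,233),.009)]:
    print(nm,unproj("top",uv,z).round(4),unproj("scene",uvs,z).round(4))
rows=[]
for nm,uv,z in [("L",(379,268),.017),("M",(246,282),.014),("S",(425,278),.012)]:
    c=unproj("top",uv,z)
    a=[]
    for im,n in((t,"top"),(s,"scene")):
        r=rect(im,n,*c,z,half=.032); 
        for k in range(0,256,40): cv2.line(r,(k+8,0),(k+8,3),(0,255,0),1)
        a.append(r)
    rows.append(np.vstack(a))
cv2.imwrite("pics/r1.png",np.hstack(rows))
E
```

```text
L [ 0.4697 -0.1592] [ 0.4649 -0.1509]
M [0.4319 0.1385] [0.4289 0.1449]
S [ 0.45   -0.2632] [ 0.448 -0.26 ]
ring [ 0.4314 -0.0631] [ 0.4275 -0.057 ]
pin [0.4545 0.2292] [0.4511 0.235 ]
spr [0.4712 0.0423] [0.4793 0.0326]
red [ 0.6449 -0.2095] [ 0.6422 -0.2028]
yel [0.6317 0.1705] [0.6258 0.1746]
blu [0.6486 0.0105] [0.645  0.0146]
```

View pics/r1.png

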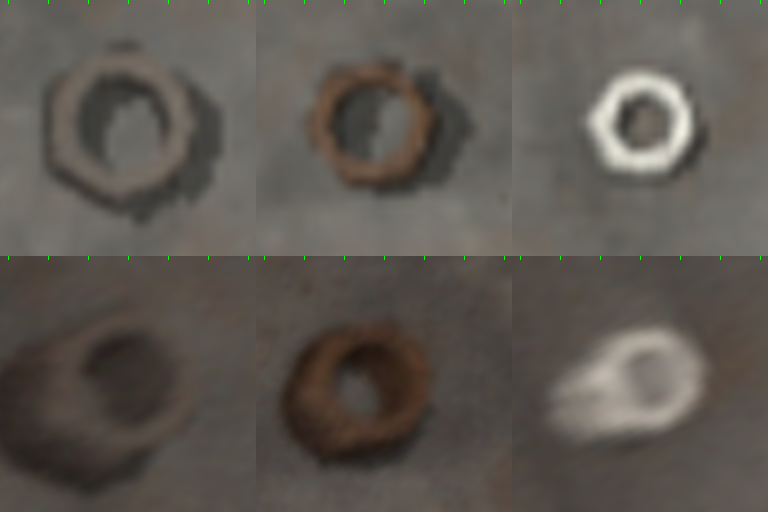

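Run:
```python
from h import *
from scipy.ndimage import map_coordinates,gaussian_filter
from scipy.optimize import minimize
from scipy.spatial.transform import Rotation as R
q=state()["ee_rot"]; print(R.from_quat(q,scalar_first=True).as_matrix().round(3))
t=cv2.imread("pics/top0.png").astype(float)
p=P("top")
def pr(X):
    h=X@p[:,:3].T+p[:,3]; return h[:,:2]/h[:,2:]
def hexpts(c,a,z,af,n=15):
    cr=af/np.sqrt(3); k=np.arange(6)*np.pi/3+a+np.pi/6
    V=np.c_[np.cos(k),np.sin(k)]*cr+c
    s=(np.arange(n)+.5)/n
    E=(V[:,None]*(1-s)[None,:,None]+np.roll(V,-1,0)[:,None]*s[None,:,None]).reshape(-1,2)
    return np.c_[E,np.full(len(E),z)]
import itertools
for nm,uv,z,af in [("L",(379,268),.017,.036),("M",(246,282),.014,.030),("S",(425,278),.012,.024)]:
    c0=unproj("top",uv,z)
    def score(c,a):
        o=0
        i=pr(hexpts(c,a,z,af-.0025)); e=pr(hexpts(c,a,z,af+.0035))
        for ch in range(3):
            I=t[:,:,ch]
            d=map_coordinates(I,[i[:,1],i[:,0]],order=1)-map_coordinates(I,[e[:,1],e[:,0]],order=1)
            o+=np.clip(d,-40,40).mean() if nm!="S" else np.clip(d,-100,100).mean()
        return o
    best=[]
    for dx,dy in itertools.product(np.arange(-.006,.0061,.001),repeat=2):
        for a in np.radians(np.arange(-30,30,5)):
            best.append((score(c0+[dx,dy],a),c0[0]+dx,c0[1]+dy,np.degrees(a)))
    best.sort(reverse=True)
    print(nm,np.round(best[:4],4).tolist())
for nm,uv,z in [("pu1",(346,250),.014),("pu2",(411,246),.014),("pu3",(428,315),.014),("clampnear",(452,297),.02),("clampmid",(458,272),.03),("wrench",(295,320),.01),("welder",(455,148),.02),("drawer",(307,138),.04),("drawerL",(175,150),.04),("redtri",(345,153),.02)]:
    print(nm,unproj("top",uv,z).round(3))
```

```text
[[ 0.312 -0.     0.95 ]
 [-0.95   0.001  0.312]
 [-0.001 -1.     0.   ]]
L [[26.4132, 0.4737, -0.1582, -25.0], [26.257, 0.4727, -0.1582, -25.0], [25.6403, 0.4737, -0.1582, -30.0], [25.1966, 0.4727, -0.1582, -30.0]]
M [[10.7916, 0.4359, 0.1445, -15.0], [10.7156, 0.4359, 0.1445, -10.0], [10.2285, 0.4359, 0.1445, -20.0], [10.1488, 0.4359, 0.1445, -5.0]]
S [[235.3257, 0.451, -0.2632, -5.0], [234.9854, 0.451, -0.2632, -10.0], [232.4481, 0.451, -0.2632, 0.0], [232.0358, 0.451, -0.2632, -15.0]]
pu1 [ 0.51  -0.085]
pu2 [ 0.522 -0.232]
pu3 [ 0.367 -0.268]
clampnear [ 0.408 -0.321]
clampmid [ 0.462 -0.333]
wrench [0.35  0.026]
welder [ 0.758 -0.338]
drawer [0.767 0.01 ]
drawerL [0.731 0.313]
redtri [ 0.74 -0.08]
```

Run:
```python
from h import *
for nm in ("top","scene"):
    im=cv2.imread(f"pics/{nm}0.png")
    out=[]
    for c,a,z,af in [((.4725,-.1585),-27,.017,.036),((.433,.1395),-5,.014,.030),((.4505,-.263),-6,.012,.024)]:
        k=np.arange(6)*np.pi/3+np.radians(a)+np.pi/6
        u=proj(nm,np.array([*c,z])).astype(int); x0,y0=u-20
        g=cv2.resize(im[y0:y0+40,x0:x0+40],None,fx=6.5,fy=6.5,interpolation=cv2.INTER_CUBIC); g0=g.copy()
        for zz,col in((z,(0,255,0)),(0,(0,0,255))):
            V=np.array([(proj(nm,np.array([c[0]+af/3**.5*np.cos(t),c[1]+af/3**.5*np.sin(t),zz]))-[x0,y0]+.5)*6.5 for t in k]).astype(int)
            cv2.polylines(g,[V],True,col,1)
        out.append(np.vstack([g,g0]))
    cv2.imwrite(f"pics/ov_{nm}.png",np.hstack(out))
```

```text
(no output)
```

View pics/ov_top.png

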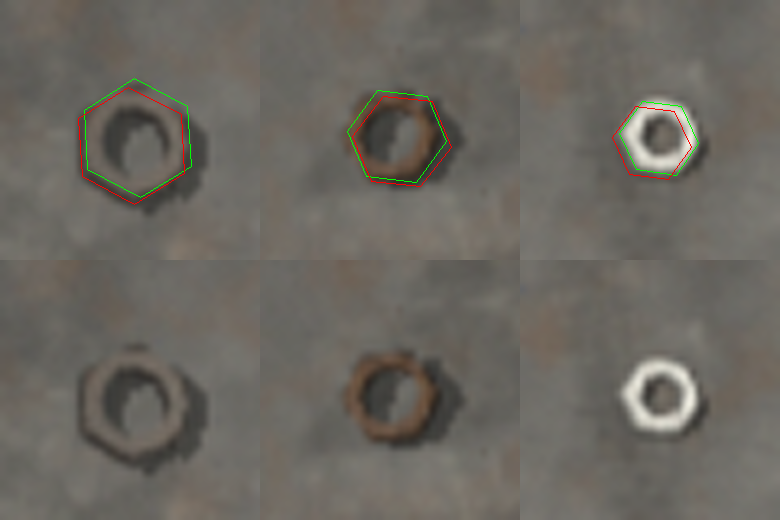

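View pics/ov_scene.png

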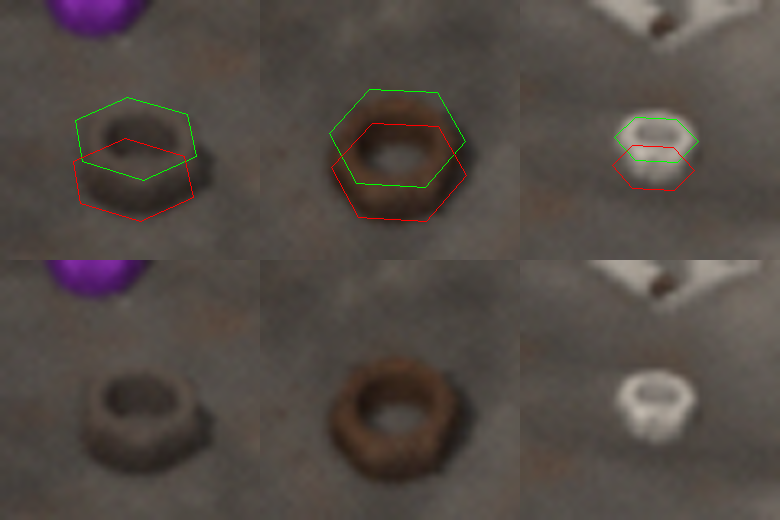

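```bash
cat >> h.py <<'E'
from scipy.spatial.transform import Rotation as Rot
def go(x,y,z,yaw):
    s=state(); A=Rot.from_quat(s["ee_rot"],scalar_first=True)
    c,n=np.cos(np.radians(yaw)),np.sin(np.radians(yaw))
    T=Rot.from_matrix(np.array([[c,0,-n],[n,0,c],[0,-1,0]]).astype(float))
    # columns: x=(c,n,0), y=(0,0,-1), z = x cross y = (-n, c,0)
    M=np.array([[c,0,-n],[n,0,c],[0,-1,0]]); assert abs(np.linalg.det(M)-1)<1e-6
    A0=A.as_matrix()
    print("pos",s["eef_pos"].round(4),"yaw",np.degrees(np.arctan2(A0[1,0],A0[0,0])).round(1),"t",s["time_s"],"w",s["grip_width"],"F",s["contact_force"].round(1))
    print("turn",(A.inv()*T).as_rotvec().round(4),"shift mm",(A0.T@(np.array([x,y,z])-s["eef_pos"])*1000).round(1))
E
python3 -c "
from h import *
go(.4695,-.1585,.12,-90)"
```

```text
pos [ 0.1796 -0.546   0.2388] yaw -71.8 t 0.1 w 0.9994202402339429 F [ 0.1 -0.1  0. ]
turn [ 0.      0.3178 -0.001 ] shift mm [-277.4  119.1  396.4]
```

{"op": "carry_out", "data": {
  "rows": [
    [0,0.03,0,-28,12,40,-0.4],
    [0,0.06,0,-55,24,79,-0.4],
    [0,0.1,0,-83,36,119,-0.4],
    [0,0.13,0,-111,48,159,-0.4],
    [0,0.16,0,-139,60,198,-0.4],
    [0,0.19,0,-166,71,238,-0.4],
    [0,0.22,0,-194,83,278,-0.4],
    [0,0.25,0,-222,95,317,-0.4],
    [0,0.29,0,-250,107,357,-0.4],
    [0,0.318,0,-277.4,119,396.4,-0.4],
    [0,0.318,0,-277.4,119,396.4,-0.4],
    [0,0.318,0,-277.4,119,396.4,-0.4]
  ]
}}

```text
time_s: 1.6
eef_pos: [0.4693, -0.1589, 0.1202]
ee_rot: [-0.5, 0.5, -0.5, 0.5]
contact_force: [-0.3, -0.4, -0.8]
grip_width: 0.7
```

```bash
python3 -c "
from h import *
go(.4695,-.1585,.12,-90)
cv2.imwrite('pics/top1.png',grab_frame('top')[:,:,::-1]);cv2.imwrite('pics/scene1.png',grab_frame('scene')[:,:,::-1])"
```

```text
pos [ 0.4693 -0.1589  0.1202] yaw -90.0 t 1.6 w 0.7004198688622282 F [-0.3 -0.4 -0.8]
turn [ 0.0005  0.0007 -0.0001] shift mm [-0.4  0.2  0.2]
```

View pics/scene1.png

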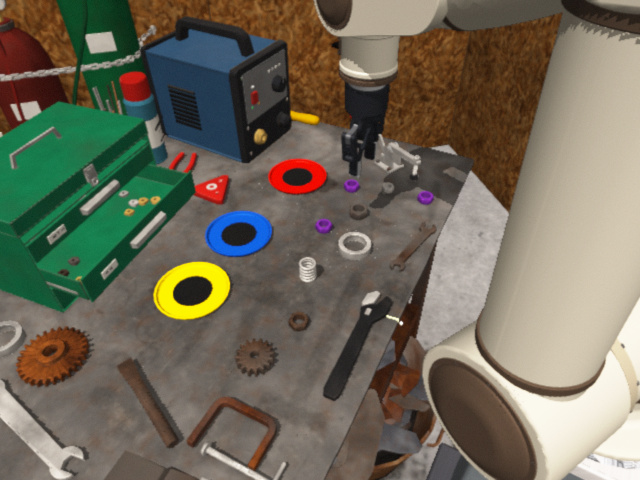

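View pics/top1.png

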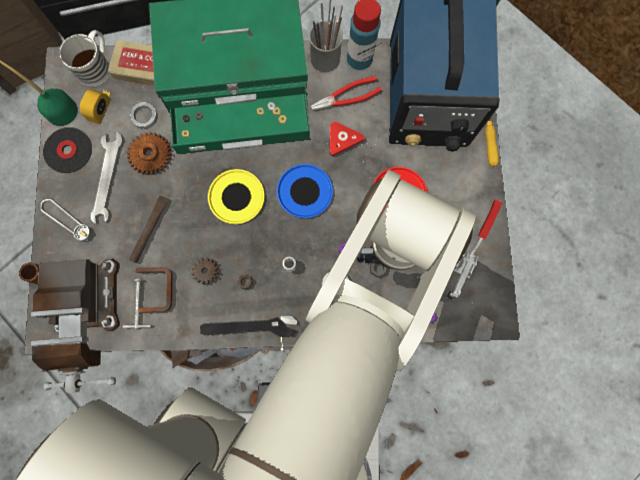

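The scene view shows the open fingers around (355,160), straight above the large nut at (359,211), so I descend.

{"op": "carry_out", "data": {
  "rows": [
    [0,0,0,0,30,0,-0.4],
    [0,0,0,0,60,0,-0.4],
    [0,0,0,0,80,0,-0.4],
    [0,0,0,0,95,0,-0.4],
    [0,0,0,0,104,0,-0.4],
    [0,0,0,0,109,0,-0.4],
    [0,0,0,0,109,0,-0.4]
  ]
}}

```text
time_s: 2.58
eef_pos: [0.4696, -0.1589, 0.0114]
ee_rot: [-0.5, 0.5, -0.5, 0.5]
contact_force: [0.2, -0.1, -0.6]
grip_width: 0.701
```

```bash
python3 -c "
from h import *
go(.4695,-.1585,.011,-90)
f=grab_frame('scene')[:,:,::-1]
cv2.imwrite('pics/scene2.png',cv2.resize(f[130:280,270:470],(800,600),interpolation=cv2.INTER_CUBIC))"
```

```text
pos [ 0.4696 -0.1589  0.0114] yaw -90.0 t 2.575 w 0.7011579705679405 F [ 0.2 -0.1 -0.6]
turn [-0.0001 -0.0002 -0.    ] shift mm [-0.4  0.4 -0.1]
```

View pics/scene2.png

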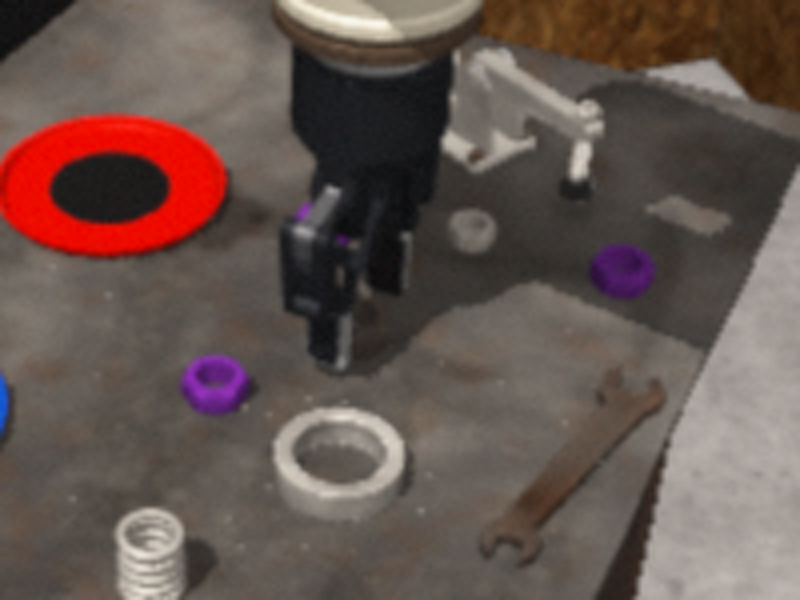

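The fingers stand on both sides of the large nut, whose body is just visible between them at crop (365,305). They clear the ring at (340,450). I close the gripper.

{"op": "carry_out", "data": {
  "rows": [
    [0,0,0,0,0,0,0.0],
    [0,0,0,0,0,0,0.5],
    [0,0,0,0,0,0,1],
    [0,0,0,0,0,0,1],
    [0,0,0,0,0,0,1],
    [0,0,0,0,0,0,1],
    [0,0,0,0,0,0,1],
    [0,0,0,0,0,0,1]
  ],
  "newtons": 50
}}

```text
time_s: 3.62
eef_pos: [0.4698, -0.1589, 0.012]
ee_rot: [-0.5, 0.5, -0.5, 0.5]
contact_force: [-1.7, 0.8, 7.1]
grip_width: 0.41
```

{"op": "carry_out", "data": {
  "rows": [
    [0,0,0,0,-5,0,1],
    [0,0,0,0,-20,0,1],
    [0,0,0,0,-50,0,1],
    [0,0,0,0,-85,0,1],
    [0,0,0,0,-85,0,1]
  ]
}}

```text
time_s: 4.25
eef_pos: [0.4708, -0.1594, 0.0997]
ee_rot: [-0.501, 0.499, -0.498, 0.502]
contact_force: [-0.7, -0.1, -1.5]
grip_width: 0.407
```

```bash
python3 -c "
from h import *
go(.643,-.208,.08,-90)
f=grab_frame('scene')[:,:,::-1]
cv2.imwrite('pics/scene3.png',cv2.resize(f[100:250,270:470],(800,600),interpolation=cv2.INTER_CUBIC))
# dish centres: ellipse of rim via colour mask, both cameras
for n in('top','scene'):
    h=cv2.cvtColor(cv2.imread(f'pics/{n}0.png'),cv2.COLOR_BGR2HSV)
    g=cv2.cvtColor(cv2.imread(f'pics/{n}0.png'),cv2.COLOR_BGR2GRAY)
    for d,lo,hi,ap in(('red',0,8,(.644,-.207)),('yel',25,33,(.63,.172)),('blu',100,120,(.647,.012))):
        u=proj(n,np.array([*ap,.005])).astype(int)
        m=cv2.inRange(h,(lo,150,90),(hi,255,255)); w=np.zeros_like(m); cv2.circle(w,tuple(map(int,u)),42,255,-1); m&=w
        cs,_=cv2.findContours(m,cv2.RETR_EXTERNAL,cv2.CHAIN_APPROX_NONE); c=max(cs,key=cv2.contourArea)
        e=cv2.fitEllipse(c); w2=np.zeros_like(m); cv2.drawContours(w2,[c],-1,255,-1)
        dk=w2&~m; k,_=cv2.findContours(dk,cv2.RETR_EXTERNAL,cv2.CHAIN_APPROX_NONE); k=max(k,key=cv2.contourArea); e2=cv2.fitEllipse(k)
        print(n,d,unproj(n,e[0],.009).round(4),'pad',unproj(n,e2[0],.0045).round(4),np.round(e[1],1),np.round(e2[1],1))
"
```

```text
pos [ 0.4708 -0.1594  0.0997] yaw -90.0 t 4.25 w 0.40673235949264086 F [-0.7 -0.1 -1.5]
turn [-0.0045 -0.0001  0.0023] shift mm [ 48.5  20.6 172.2]
top red [ 0.647  -0.2073] pad [ 0.6478 -0.207 ] [53.1 55.9] [26.3 27.9]
top yel [0.6327 0.172 ] pad [0.6332 0.1726] [53.9 55.5] [26.5 28. ]
top blu [0.6493 0.0129] pad [0.6499 0.0133] [53.2 55.1] [26.6 28.1]
scene red [ 0.6457 -0.2038] pad [ 0.6475 -0.2066] [34.6 58.2] [16.7 28.4]
scene yel [0.6304 0.1765] pad [0.6319 0.1737] [54.5 77.2] [27.  39.1]
scene blu [0.6473 0.0164] pad [0.649 0.014] [44.2 66.7] [21.9 33.8]
```

View pics/scene3.png

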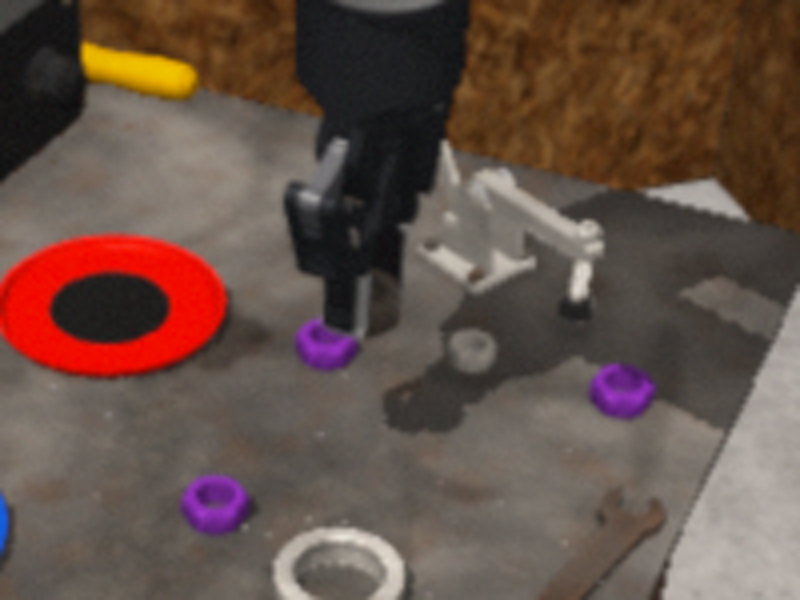

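The nut is held between the pads (crop 380,300), and the two cameras agree on the pad centres to within 2 mm. I carry it to the red dish.

{"op": "carry_out", "data": {
  "rows": [
    [0,0,0,8,0,30,1],
    [0,0,0,16,0,60,1],
    [0,0,0,24,0,90,1],
    [0,0,0,32,0,120,1],
    [0,0,0,40,10,150,1],
    [0,0,0,47.4,20,176.8,1],
    [0,0,0,47.4,40,176.8,1],
    [0,0,0,47.4,60,176.8,1],
    [0,0,0,47.4,60,176.8,1]
  ]
}}

```text
time_s: 5.42
eef_pos: [0.6446, -0.2056, 0.034]
ee_rot: [0.499, -0.5, 0.501, -0.499]
contact_force: [-0.4, -0.2, -1.5]
grip_width: 0.406
```

```bash
python3 -c "
from h import *
go(.6476,-.2068,.017,-90)
f=grab_frame('scene')[:,:,::-1]
cv2.imwrite('pics/scene4.png',cv2.resize(f[80:230,220:420],(800,600),interpolation=cv2.INTER_CUBIC))
"
```

```text
pos [ 0.6446 -0.2056  0.034 ] yaw -90.0 t 5.425 w 0.40598835906227493 F [-0.4 -0.2 -1.5]
turn [ 0.0036 -0.0003 -0.0017] shift mm [ 1.3 17.   3. ]
```

View pics/scene4.png

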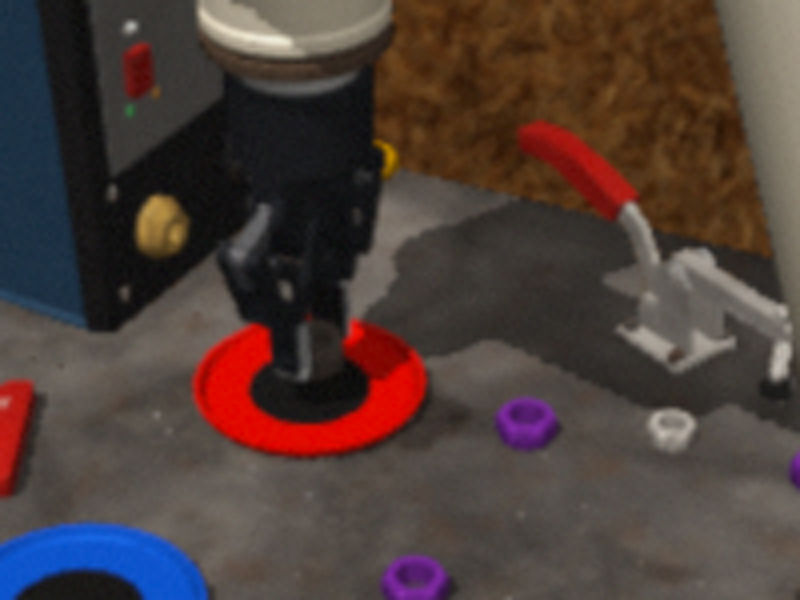

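The nut hangs over the red pad, with the pad at crop (310,390). I lower it.

{"op": "carry_out", "data": {
  "rows": [
    [0,0,0,1,6,2,1],
    [0,0,0,1,11,2,1],
    [0,0,0,1,14.5,2,1],
    [0,0,0,1,17,2,1],
    [0,0,0,1,17,2,1],
    [0,0,0,1,17,2,1]
  ]
}}

```text
time_s: 6.22
eef_pos: [0.6484, -0.2072, 0.0194]
ee_rot: [-0.5, 0.5, -0.5, 0.5]
contact_force: [-0.4, -0.2, -1.1]
grip_width: 0.401
```

{"op": "carry_out", "data": {
  "rows": [
    [0,0,0,0,0,0,1],
    [0,0,0,0,1.5,0,1],
    [0,0,0,0,1.5,0,1],
    [0,0,0,0,1.5,0,1]
  ]
}}

```text
time_s: 6.72
eef_pos: [0.6483, -0.2072, 0.0178]
ee_rot: [0.5, -0.5, 0.5, -0.5]
contact_force: [0.0, 1.3, -1.6]
grip_width: 0.411
```

{"op": "carry_out", "data": {
  "rows": [
    [0,0,0,0,1,0,1],
    [0,0,0,0,1,0,1],
    [0,0,0,0,1,0,1]
  ]
}}

```text
time_s: 7.1
eef_pos: [0.6483, -0.2072, 0.0168]
ee_rot: [0.5, -0.5, 0.5, -0.5]
contact_force: [0.2, -0.2, -1.2]
grip_width: 0.408
```

```bash
python3 -c "
from h import *
go(.6476,-.2068,.0165,-90)
f=grab_frame('scene')[:,:,::-1]
cv2.imwrite('pics/scene5.png',cv2.resize(f[130:220,240:360],(800,600),interpolation=cv2.INTER_CUBIC))
"
```

```text
pos [ 0.6483 -0.2072  0.0168] yaw -90.0 t 7.1 w 0.40779668862160695 F [ 0.2 -0.2 -1.2]
turn [-0.     -0.0002 -0.0001] shift mm [-0.4  0.3 -0.7]
```

View pics/scene5.png

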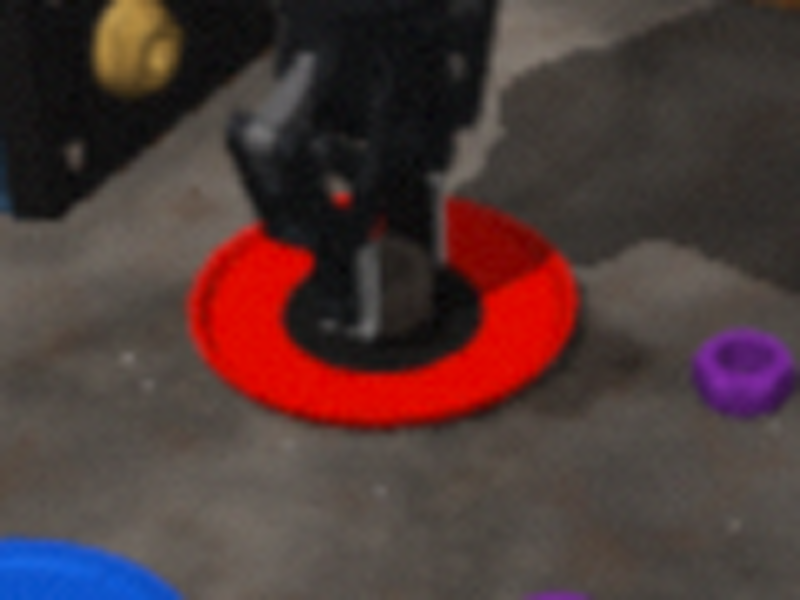

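{"op": "carry_out", "data": {
  "rows": [
    [0,0,0,0,0.8,0,1],
    [0,0,0,0,1.2,0,1],
    [0,0,0,0,1.2,0,1]
  ]
}}

```text
time_s: 7.52
eef_pos: [0.6484, -0.2073, 0.0166]
ee_rot: [-0.5, 0.5, -0.5, 0.5]
contact_force: [-5.2, 1.7, 9.3]
grip_width: 0.409
```

Upward force of 9 N means the nut has reached the pad. I release it slowly and retreat.

{"op": "carry_out", "data": {
  "rows": [
    [0,0,0,0,-0.5,0,0.15],
    [0,0,0,0,-0.5,0,0.0],
    [0,0,0,0,-1,0,-0.1],
    [0,0,0,0,-2,0,-0.2],
    [0,0,0,0,-2,0,-0.25],
    [0,0,0,0,-2,0,-0.25],
    [0,0,0,0,-15,0,-0.25],
    [0,0,0,0,-45,0,-0.25],
    [0,0,0,0,-95,0,-0.25],
    [0,0,0,0,-135,0,-0.25],
    [0,0,0,0,-135,0,-0.25]
  ]
}}

```text
time_s: 8.9
eef_pos: [0.6496, -0.2077, 0.1555]
ee_rot: [-0.501, 0.499, -0.498, 0.502]
contact_force: [0.4, 0.6, -0.8]
grip_width: 0.623
```

```bash
python3 -c "
from h import *
go(.4505,-.2635,.13,0)
f=grab_frame('scene')[:,:,::-1]
cv2.imwrite('pics/scene6.png',cv2.resize(f[130:220,240:360],(800,600),interpolation=cv2.INTER_CUBIC))
"
```

```text
pos [ 0.6496 -0.2077  0.1555] yaw -90.0 t 8.9 w 0.6232587643026188 F [ 0.4  0.6 -0.8]
turn [-0.0026 -1.5709  0.0067] shift mm [  55.7   24.4 -199.2]
```

View pics/scene6.png

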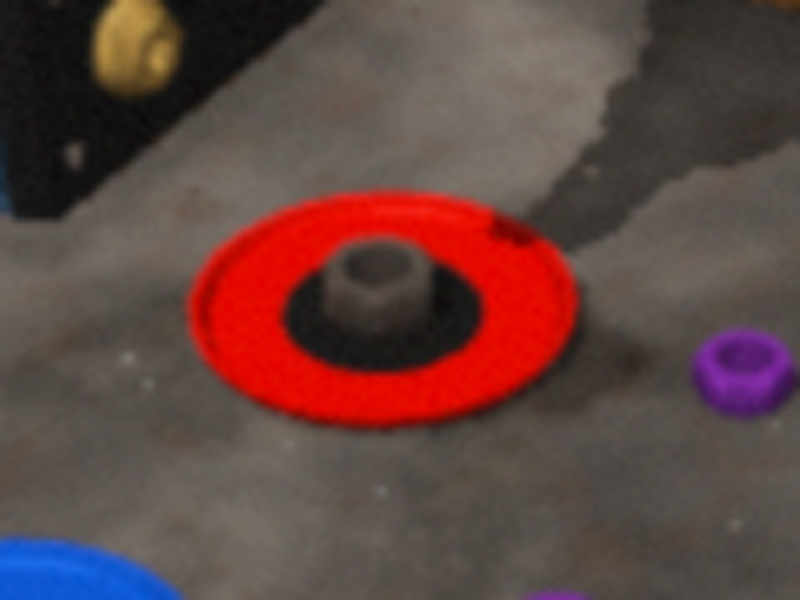

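The large nut sits flat on the red pad: base near crop (380,300), pad centre (384,315). Next is the small nut.

{"op": "carry_out", "data": {
  "rows": [
    [0,-0.15,0,6,2,-20,-0.2],
    [0,-0.3,0,11,4,-40,-0.2],
    [0,-0.45,0,17,7,-60,-0.2],
    [0,-0.6,0,22,9,-80,-0.2],
    [0,-0.75,0,28,12,-100,-0.2],
    [0,-0.9,0,33,14,-120,-0.2],
    [0,-1.05,0,39,17,-140,-0.2],
    [0,-1.2,0,44,20,-160,-0.2],
    [0,-1.35,0,50,22,-180,-0.2],
    [0,-1.5,0,55.7,24.4,-199.2,-0.2],
    [0,-1.5708,0,55.7,24.4,-199.2,-0.2],
    [0,-1.5708,0,55.7,24.4,-199.2,-0.2]
  ]
}}

```text
time_s: 10.45
eef_pos: [0.4487, -0.2628, 0.1257]
ee_rot: [0.707, -0.707, 0.001, -0.0]
contact_force: [0.1, -0.4, 0.2]
grip_width: 0.6
```

```bash
python3 -c "
from h import *
go(.4505,-.2635,.012,0)
f=grab_frame('scene')[:,:,::-1]
cv2.imwrite('pics/scene7.png',cv2.resize(f[80:230,300:500],(800,600),interpolation=cv2.INTER_CUBIC))
"
```

```text
pos [ 0.4487 -0.2628  0.1257] yaw -0.1 t 10.45 w 0.599716642693438 F [ 0.1 -0.4  0.2]
turn [-0.0007 -0.001  -0.0007] shift mm [  1.9 113.7  -0.8]
```

View pics/scene7.png

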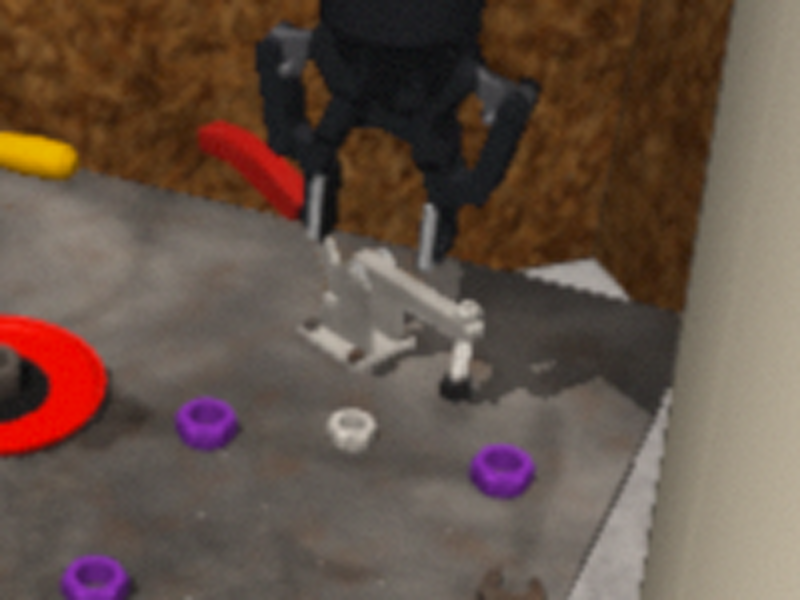

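```bash
python3 -c "
from h import *
for nm,c,z in [('foot',(455,390),.0),('foot',(455,390),.01),('arm end',(470,320),.035),('arm end',(470,320),.045),('post',(370,260),.05),('base corner near',(365,368),0.003),('nut',(352,423),.012)]:
    uv=(300+c[0]/4,80+c[1]/4); w=unproj('scene',uv,z); print(nm,z,w.round(3),proj('top',np.array([*w,z])).round(0))
"
```

```text
foot 0.0 [ 0.417 -0.336] [456. 294.]
foot 0.01 [ 0.413 -0.322] [452. 295.]
arm end 0.035 [ 0.42  -0.355] [469. 291.]
arm end 0.045 [ 0.416 -0.34 ] [464. 292.]
post 0.05 [ 0.485 -0.363] [474. 261.]
base corner near 0.003 [ 0.468 -0.327] [452. 271.]
nut 0.012 [ 0.45  -0.264] [425. 278.]
```

```bash
python3 -c "
import cv2
f=cv2.imread('pics/top0.png'); cv2.imwrite('pics/c1.png',cv2.resize(f[190:330,390:520],None,fx=4,fy=4,interpolation=cv2.INTER_CUBIC))"
```

```text
(no output)
```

View pics/c1.png

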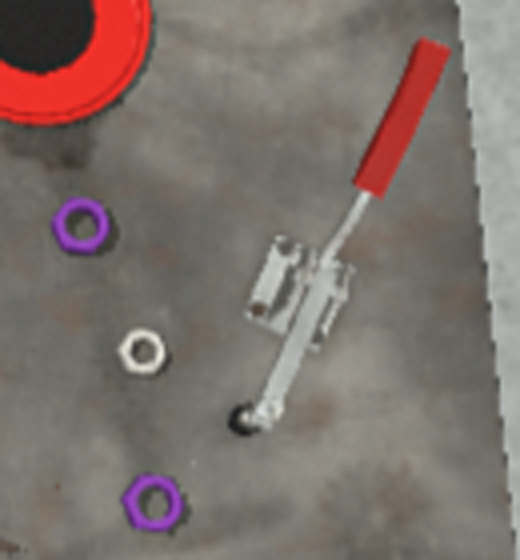

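The nut measures (0.450,-0.264) again from the scene camera, and the clamp's nearest part is at y≈-0.315, so there is clearance. I descend.

{"op": "carry_out", "data": {
  "rows": [
    [0,0,0,1,30,0,-0.2],
    [0,0,0,1.5,60,-0.5,-0.2],
    [0,0,0,1.5,85,-0.5,-0.2],
    [0,0,0,1.5,100,-0.5,-0.2],
    [0,0,0,1.5,109,-0.5,-0.2],
    [0,0,0,1.5,113,-0.5,-0.2],
    [0,0,0,1.5,113,-0.5,-0.2],
    [0,0,0,1.5,113,-0.5,-0.2]
  ]
}}

```text
time_s: 11.5
eef_pos: [0.4509, -0.2636, 0.0138]
ee_rot: [-0.707, 0.707, 0.0, 0.0]
contact_force: [0.6, -0.6, -0.2]
grip_width: 0.598
```

```bash
python3 -c "
from h import *
go(.4505,-.2635,.0125,0)
f=grab_frame('scene')[:,:,::-1]
cv2.imwrite('pics/scene8.png',cv2.resize(f[110:230,320:480],(800,600),interpolation=cv2.INTER_CUBIC))
"
```

```text
pos [ 0.4509 -0.2636  0.0138] yaw -0.0 t 11.5 w 0.5983191835266772 F [ 0.6 -0.6 -0.2]
turn [ 0.0005 -0.0002  0.0007] shift mm [-0.4  1.3  0.1]
```

View pics/scene8.png

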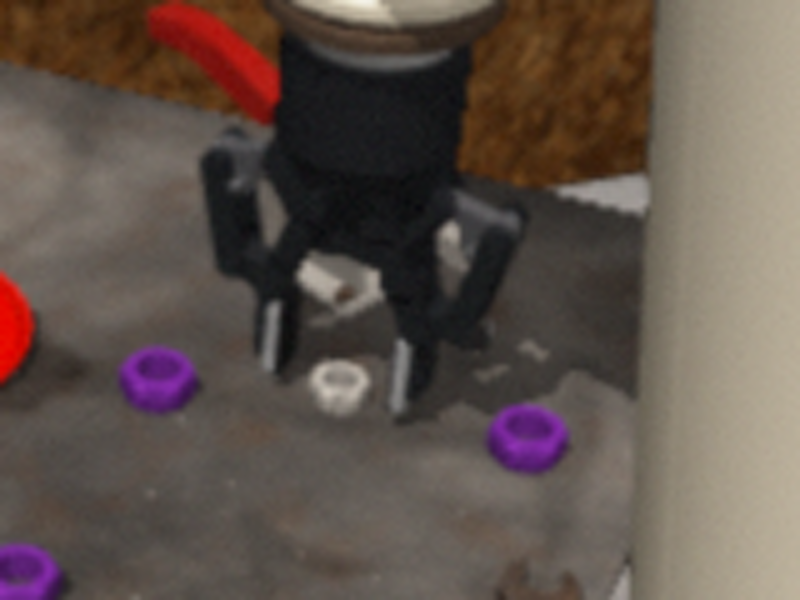

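{"op": "carry_out", "data": {
  "rows": [
    [0,0,0,0,0,0,0.0],
    [0,0,0,0,0,0,0.4],
    [0,0,0,0,0,0,0.7],
    [0,0,0,0,0,0,1],
    [0,0,0,0,0,0,1],
    [0,0,0,0,0,0,1],
    [0,0,0,0,0,0,1],
    [0,0,0,0,0,0,1]
  ],
  "newtons": 40
}}

```text
time_s: 12.55
eef_pos: [0.4507, -0.2635, 0.0135]
ee_rot: [-0.707, 0.707, 0.0, 0.0]
contact_force: [-0.9, 0.6, 5.1]
grip_width: 0.263
```

{"op": "carry_out", "data": {
  "rows": [
    [0,0,0,0,-4,0,1],
    [0,0,0,0,-20,0,1],
    [0,0,0,0,-50,0,1],
    [0,0,0,0,-85,0,1],
    [0,0,0,0,-85,0,1],
    [0,0,0,0,-85,0,1]
  ]
}}

```text
time_s: 13.3
eef_pos: [0.4505, -0.2633, 0.0983]
ee_rot: [0.707, -0.707, 0.0, -0.0]
contact_force: [-0.0, 0.5, -1.5]
grip_width: 0.258
```

```bash
python3 -c "
from h import *
go(.6495,.0137,.1,0)
f=grab_frame('scene')[:,:,::-1]
cv2.imwrite('pics/scene9.png',cv2.resize(f[80:230,300:500],(800,600),interpolation=cv2.INTER_CUBIC))
"
```

```text
pos [ 0.4505 -0.2633  0.0983] yaw -0.0 t 13.3 w 0.25831631025968915 F [-0.   0.5 -1.5]
turn [-0.0001 -0.0002  0.0001] shift mm [199.   -1.7 277. ]
```

View pics/scene9.png

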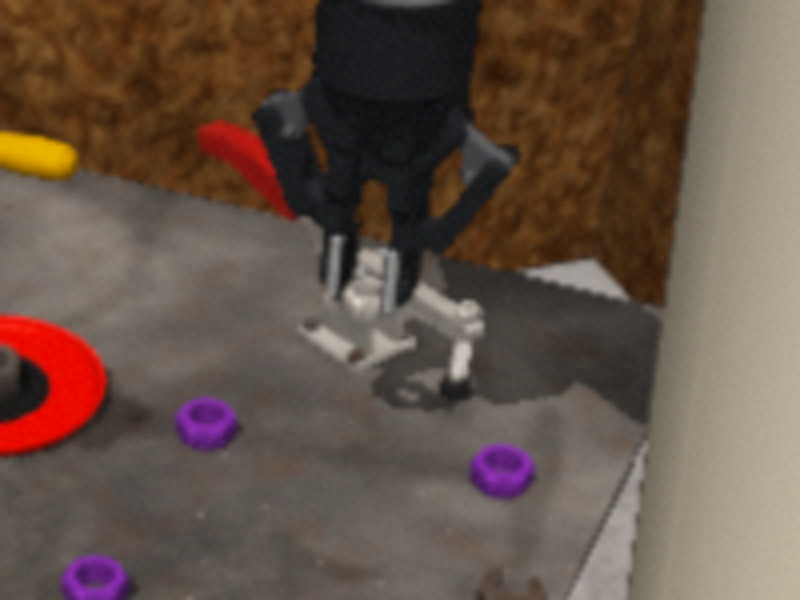

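The small nut is held between the pads at crop (362,297) and gone from the table. I carry it to the blue dish.

{"op": "carry_out", "data": {
  "rows": [
    [0,0,0,22,0,31,1],
    [0,0,0,44,0,62,1],
    [0,0,0,66,0,92,1],
    [0,0,0,88,0,123,1],
    [0,0,0,111,0,154,1],
    [0,0,0,133,0,185,1],
    [0,0,0,155,0,216,1],
    [0,0,0,177,5,246,1],
    [0,0,0,199,15,277,1],
    [0,0,0,199,35,277,1],
    [0,0,0,199,60,277,1],
    [0,0,0,199,60,277,1]
  ]
}}

```text
time_s: 14.85
eef_pos: [0.6478, 0.0132, 0.0353]
ee_rot: [0.707, -0.707, 0.002, 0.002]
contact_force: [-0.5, -0.4, 0.4]
grip_width: 0.256
```

{"op": "carry_out", "data": {
  "rows": [
    [0,0,0,0,0,0,1],
    [0,0,0,0,0,0,1]
  ]
}}

```text
time_s: 15.1
eef_pos: [0.65, 0.0132, 0.0393]
ee_rot: [-0.707, 0.707, 0.0, 0.001]
contact_force: [0.5, 0.2, -0.1]
grip_width: 0.261
```

```bash
python3 -c "
from h import *
go(.6495,.0137,.018,0)
f=grab_frame('scene')[:,:,::-1]
cv2.imwrite('pics/scene10.png',cv2.resize(f[150:300,140:340],(800,600),interpolation=cv2.INTER_CUBIC))
"
```

```text
pos [0.65   0.0132 0.0393] yaw -0.0 t 15.1 w 0.2605646477896592 F [ 0.5  0.2 -0.1]
turn [ 0.0001 -0.0005  0.0014] shift mm [-0.6 21.3  0.5]
```

View pics/scene10.png

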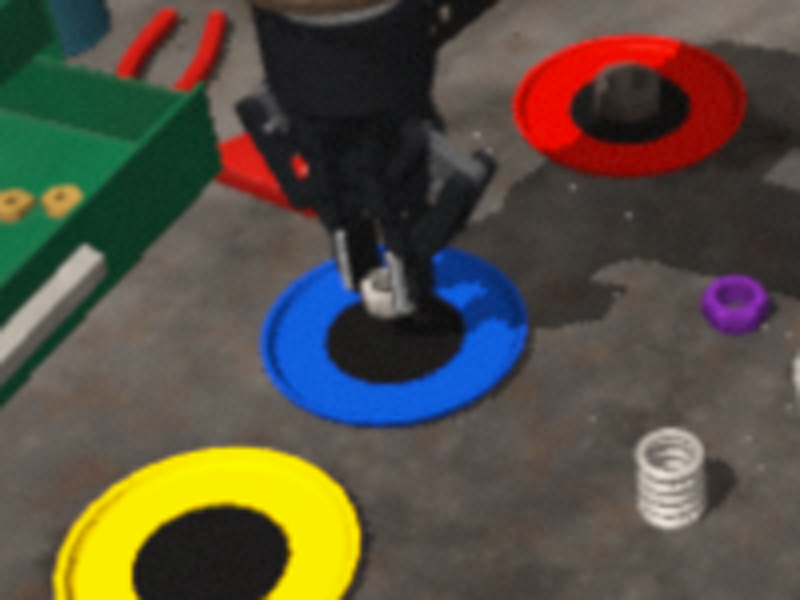

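The small nut hangs over the blue pad at crop (380,295). I lower it, feeling for contact.

{"op": "carry_out", "data": {
  "rows": [
    [0,0,0,0,8,0.5,1],
    [0,0,0,0,14,0.5,1],
    [0,0,0,0,18,0.5,1],
    [0,0,0,0,20,0.5,1],
    [0,0,0,0,20,0.5,1],
    [0,0,0,0,20,0.5,1]
  ]
}}

```text
time_s: 15.9
eef_pos: [0.6497, 0.0141, 0.0182]
ee_rot: [0.707, -0.707, 0.0, -0.0]
contact_force: [0.4, 0.2, -0.5]
grip_width: 0.26
```

{"op": "carry_out", "data": {
  "rows": [
    [0,0,0,0,1,0,1],
    [0,0,0,0,1,0,1],
    [0,0,0,0,1,0,1]
  ]
}}

```text
time_s: 16.27
eef_pos: [0.6498, 0.0141, 0.018]
ee_rot: [0.707, -0.707, -0.0, -0.0]
contact_force: [-4.5, 0.0, 10.1]
grip_width: 0.257
```

Contact at z = 0.018, which is the grasp height plus the 4.5 mm pad, as expected. I release.

{"op": "carry_out", "data": {
  "rows": [
    [0,0,0,0,-0.5,0,0.45],
    [0,0,0,0,-0.5,0,0.3],
    [0,0,0,0,-1,0,0.15],
    [0,0,0,0,-2,0,0.05],
    [0,0,0,0,-2,0,0],
    [0,0,0,0,-2,0,0],
    [0,0,0,0,-15,0,0],
    [0,0,0,0,-45,0,-0.2],
    [0,0,0,0,-85,0,-0.3],
    [0,0,0,0,-112,0,-0.3],
    [0,0,0,0,-112,0,-0.3]
  ]
}}

```text
time_s: 17.65
eef_pos: [0.6507, 0.014, 0.1326]
ee_rot: [-0.707, 0.707, 0.002, 0.002]
contact_force: [-0.3, -0.3, -0.5]
grip_width: 0.65
```

```bash
python3 -c "
from h import *
go(.431,.1405,.12,0)
f=grab_frame('scene')[:,:,::-1]
cv2.imwrite('pics/scene11.png',cv2.resize(f[180:360,160:400],(800,600),interpolation=cv2.INTER_CUBIC))
print(unproj('scene',(299.5,313.5),.014))
"
```

```text
pos [0.6507 0.014  0.1326] yaw -0.0 t 17.65 w 0.6499054100429279 F [-0.3 -0.3 -0.5]
turn [ 0.0003 -0.0002  0.0046] shift mm [-219.8   11.6  126.5]
[0.43618998 0.13136699]
```

View pics/scene11.png

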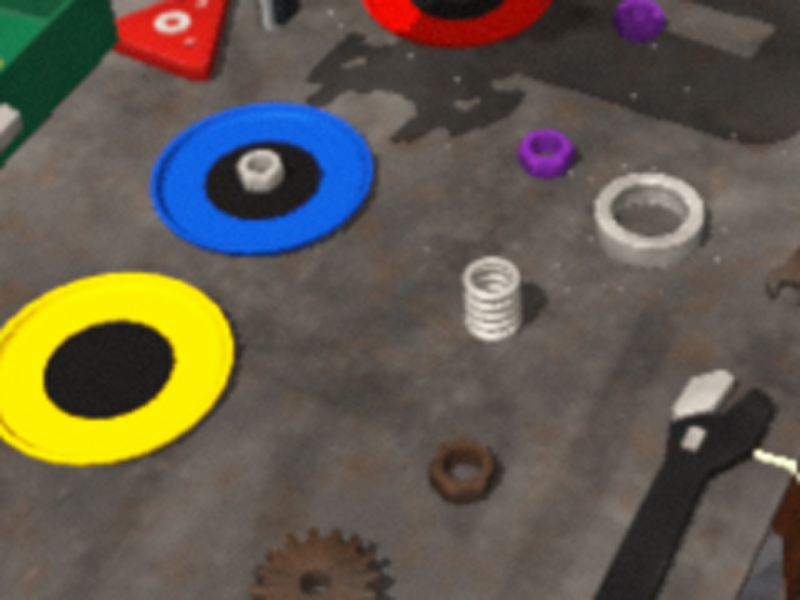

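The small nut lies flat on the blue pad at crop (262,172), and the spring, ring and pinion are undisturbed. Next is the middle nut at about (0.432,0.140).

{"op": "carry_out", "data": {
  "rows": [
    [0,0,0,-25,0,14,-0.3],
    [0,0,0,-50,0,28,-0.3],
    [0,0,0,-75,0,43,-0.3],
    [0,0,0,-100,0,57,-0.3],
    [0,0,0,-125,0,72,-0.3],
    [0,0,0,-150,0,86,-0.3],
    [0,0,0,-175,0,100,-0.3],
    [0,0,0,-200,5,115,-0.3],
    [0,0,0,-219,12,126,-0.3],
    [0,0,0,-219,40,126,-0.3],
    [0,0,0,-219,60,126,-0.3],
    [0,0,0,-219,60,126,-0.3]
  ]
}}

```text
time_s: 19.2
eef_pos: [0.4295, 0.1399, 0.0678]
ee_rot: [-0.707, 0.707, -0.001, -0.001]
contact_force: [-0.5, 0.2, 0.1]
grip_width: 0.652
```

{"op": "carry_out", "data": {
  "rows": [
    [0,0,0,0,0,0,-0.3],
    [0,0,0,0,0,0,-0.3]
  ]
}}

```text
time_s: 19.45
eef_pos: [0.4311, 0.1401, 0.07]
ee_rot: [0.707, -0.707, -0.0, -0.0]
contact_force: [-0.2, 0.2, -1.1]
grip_width: 0.648
```

```bash
python3 -c "
from h import *
go(.432,.140,.013,0)
f=grab_frame('scene')[:,:,::-1]
cv2.imwrite('pics/scene12.png',cv2.resize(f[240:390,200:400],(800,600),interpolation=cv2.INTER_CUBIC))
"
```

```text
pos [0.4311 0.1401 0.07  ] yaw -0.0 t 19.45 w 0.6483379246381339 F [-0.2  0.2 -1.1]
turn [-0.0003 -0.0003  0.001 ] shift mm [ 0.8 57.  -0.2]
```

View pics/scene12.png

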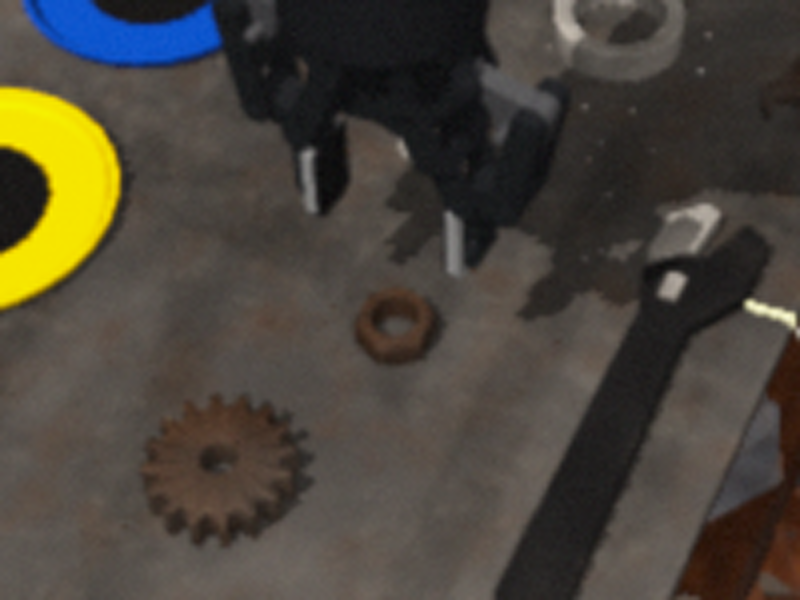

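The fingers are above and astride the nut at crop (397,325), with the pinion and spring clear. I descend.

{"op": "carry_out", "data": {
  "rows": [
    [0,0,0,0.5,20,0,-0.3],
    [0,0,0,0.5,38,0,-0.3],
    [0,0,0,0.5,50,0,-0.3],
    [0,0,0,0.5,56,0,-0.3],
    [0,0,0,0.5,56,0,-0.3],
    [0,0,0,0.5,56,0,-0.3]
  ]
}}

```text
time_s: 20.25
eef_pos: [0.4315, 0.1402, 0.0138]
ee_rot: [0.707, -0.707, -0.0, -0.0]
contact_force: [0.5, 0.9, -0.5]
grip_width: 0.651
```

```bash
python3 -c "
from h import *
go(.432,.140,.013,0)
f=grab_frame('scene')[:,:,::-1]
cv2.imwrite('pics/scene13.png',cv2.resize(f[240:390,200:400],(800,600),interpolation=cv2.INTER_CUBIC))
"
```

```text
pos [0.4315 0.1402 0.0138] yaw -0.0 t 20.25 w 0.650817261328939 F [ 0.5  0.9 -0.5]
turn [-0.0002 -0.0002  0.0007] shift mm [ 0.5  0.8 -0.2]
```

View pics/scene13.png

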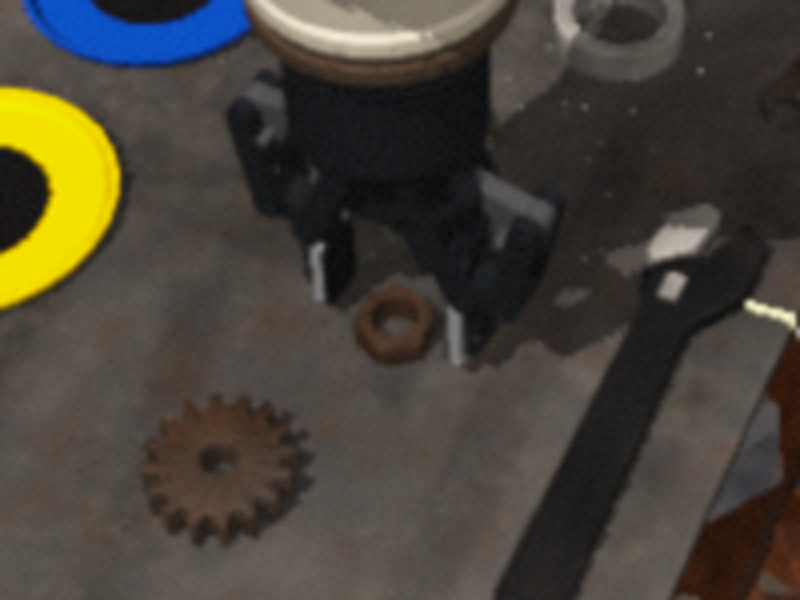

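```bash
python3 -c "
from h import *
print(unproj('scene',(160+262*.3,180+163*.3),.0165), unproj('scene',(160+262*.3,180+188*.3),.0045))
for c,z in(((397,318),.014),((397,322),.014),((397,345),0.)): print(unproj('scene',(200+c[0]/4,240+c[1]/4),z))
print('tip near edge corners',[ (4*(proj('scene',np.array([.4315+s*.0275,.1402+.011,.008]))-[200,240])).round(0) for s in(1,-1)])
"
```

```text
[0.64803224 0.01199406] [0.64409883 0.01979748]
[0.4301605  0.14214016]
[0.42910934 0.14387907]
[0.42900229 0.14504321]
tip near edge corners [array([326., 315.]), array([441., 368.])]
```

{"op": "carry_out", "data": {
  "rows": [
    [0,0,0,0,0,1.5,-0.3],
    [0,0,0,0,0,1.5,0.0],
    [0,0,0,0,0,1.5,0.4],
    [0,0,0,0,0,1.5,0.7],
    [0,0,0,0,0,1.5,1],
    [0,0,0,0,0,1.5,1],
    [0,0,0,0,0,1.5,1],
    [0,0,0,0,0,1.5,1]
  ],
  "newtons": 45
}}

```text
time_s: 21.3
eef_pos: [0.4313, 0.1417, 0.0136]
ee_rot: [0.707, -0.707, -0.0, -0.0]
contact_force: [-2.7, -0.1, 7.9]
grip_width: 0.336
```

{"op": "carry_out", "data": {
  "rows": [
    [0,0,0,0,-4,0,1],
    [0,0,0,0,-20,0,1],
    [0,0,0,0,-50,0,1],
    [0,0,0,0,-85,0,1],
    [0,0,0,0,-85,0,1],
    [0,0,0,0,-85,0,1]
  ]
}}

```text
time_s: 22.05
eef_pos: [0.431, 0.1416, 0.0983]
ee_rot: [0.707, -0.707, -0.0, -0.0]
contact_force: [0.4, -0.6, 0.0]
grip_width: 0.331
```

```bash
python3 -c "
from h import *
go(.6326,.173,.1,0)
f=grab_frame('scene')[:,:,::-1]
cv2.imwrite('pics/scene14.png',cv2.resize(f[200:350,200:400],(800,600),interpolation=cv2.INTER_CUBIC))
"
```

```text
pos [0.431  0.1416 0.0983] yaw -0.0 t 22.05 w 0.3307619836995856 F [ 0.4 -0.6  0. ]
turn [-0.0002 -0.0002  0.0002] shift mm [201.6  -1.6  31.4]
```

View pics/scene14.png

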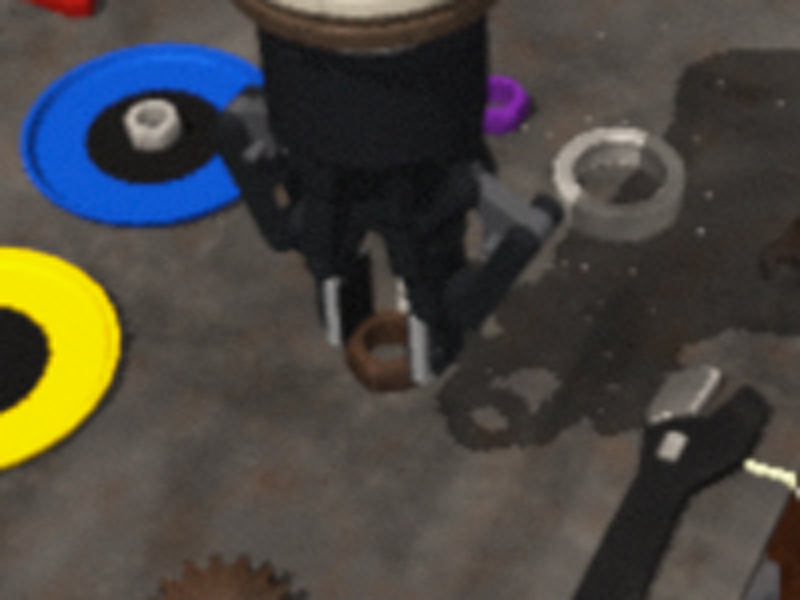

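```bash
python3 -c "
from h import *
for zz,c in((.0918,(392,354)),(.0988,(392,345))): print(unproj('scene',(200+c[0]/4,200+c[1]/4),zz))
print(4*(proj('scene',np.array([.431,.1416,.0918]))-200), 4*(proj('scene',np.array([.431,.1466,.0918]))-200))
# small nut placed
print(unproj('scene',(200+153/4,200+119/4),.0165))
"
```

```text
[0.42880798 0.14257177]
[0.42772926 0.14383289]
[388.40931528 350.20232373] [381.56193835 358.89321918]
[0.64714026 0.01435752]
```

The middle nut is held level (centre at crop ≈ (391,352)), within about 2 mm of the TCP axis. I carry it to the yellow dish.

{"op": "carry_out", "data": {
  "rows": [
    [0,0,0,25,0,4,1],
    [0,0,0,50,0,8,1],
    [0,0,0,75,0,12,1],
    [0,0,0,100,0,16,1],
    [0,0,0,125,0,20,1],
    [0,0,0,150,0,24,1],
    [0,0,0,175,0,28,1],
    [0,0,0,201,10,31,1],
    [0,0,0,201,30,31,1],
    [0,0,0,201,50,31,1],
    [0,0,0,201,60,31,1],
    [0,0,0,201,60,31,1]
  ]
}}

```text
time_s: 23.6
eef_pos: [0.6314, 0.1725, 0.0375]
ee_rot: [-0.707, 0.707, -0.001, -0.0]
contact_force: [-0.0, 0.6, -0.1]
grip_width: 0.336
```

{"op": "carry_out", "data": {
  "rows": [
    [0,0,0,0,0,0,1],
    [0,0,0,0,0,0,1]
  ]
}}

```text
time_s: 23.85
eef_pos: [0.6325, 0.1727, 0.0391]
ee_rot: [0.707, -0.707, -0.0, -0.0]
contact_force: [-0.0, 0.6, -0.4]
grip_width: 0.335
```

```bash
python3 -c "
from h import *
go(.6326,.173,.018,0)
f=grab_frame('scene')[:,:,::-1]
cv2.imwrite('pics/scene15.png',cv2.resize(f[200:350,120:320],(800,600),interpolation=cv2.INTER_CUBIC))
"
```

```text
pos [0.6325 0.1727 0.0391] yaw -0.0 t 23.85 w 0.33513772768500205 F [-0.   0.6 -0.4]
turn [-0.0003 -0.0002  0.0012] shift mm [ 0.1 21.1  0.3]
```

View pics/scene15.png

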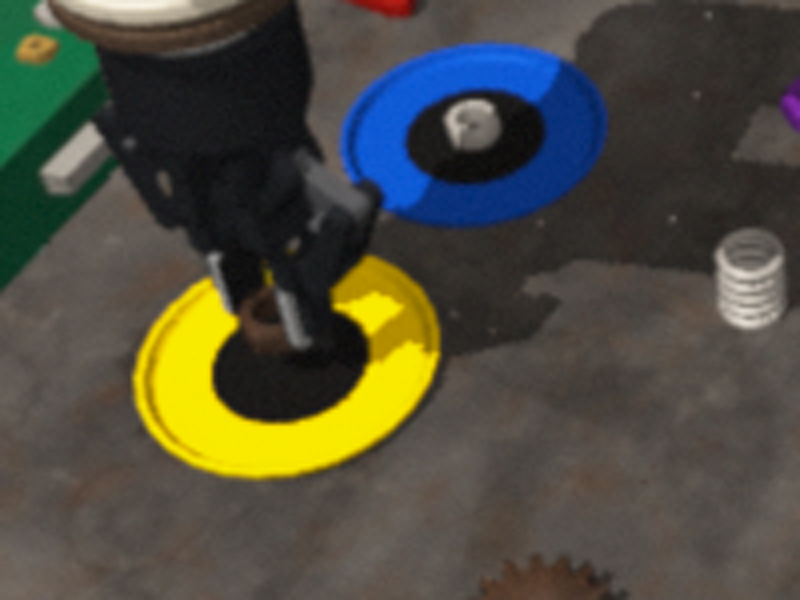

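The middle nut hangs over the yellow pad at crop (265,320), and the small nut is on the blue pad. I lower it.

{"op": "carry_out", "data": {
  "rows": [
    [0,0,0,0,8,0,1],
    [0,0,0,0,14,0,1],
    [0,0,0,0,18,0,1],
    [0,0,0,0,20,0,1],
    [0,0,0,0,20,0,1],
    [0,0,0,0,20,0,1]
  ]
}}

```text
time_s: 24.65
eef_pos: [0.6322, 0.1726, 0.0183]
ee_rot: [0.707, -0.707, 0.0, -0.0]
contact_force: [-0.5, 0.3, 0.3]
grip_width: 0.341
```

{"op": "carry_out", "data": {
  "rows": [
    [0,0,0,0,1,0,1],
    [0,0,0,0,1,0,1],
    [0,0,0,0,1,0,1]
  ]
}}

```text
time_s: 25.02
eef_pos: [0.6323, 0.1726, 0.0182]
ee_rot: [0.707, -0.707, -0.0, -0.0]
contact_force: [-4.2, -0.8, 10.9]
grip_width: 0.338
```

Contact felt. I release and lift, then move back toward the robot to clear the views.

{"op": "carry_out", "data": {
  "rows": [
    [0,0,0,0,-0.5,0,0.3],
    [0,0,0,0,-0.5,0,0.15],
    [0,0,0,0,-1,0,0.0],
    [0,0,0,0,-2,0,-0.1],
    [0,0,0,0,-2,0,-0.15],
    [0,0,0,0,-2,0,-0.15],
    [0,0,0,0,-15,0,-0.15],
    [0,0,0,0,-45,0,-0.2],
    [0,0,0,0,-95,0,-0.3],
    [0,0,0,0,-140,0,-0.3],
    [0,0,0,0,-180,0,-0.3],
    [0,0,0,0,-180,0,-0.3]
  ]
}}

```text
time_s: 26.52
eef_pos: [0.6332, 0.1728, 0.2019]
ee_rot: [0.707, -0.707, -0.002, -0.002]
contact_force: [-0.3, 0.3, -0.6]
grip_width: 0.651
```

{"op": "carry_out", "data": {
  "rows": [
    [0,0,0,-40,0,20,-0.3],
    [0,0,0,-80,0,40,-0.3],
    [0,0,0,-120,0,60,-0.3],
    [0,0,0,-160,0,80,-0.3],
    [0,0,0,-200,0,100,-0.3],
    [0,0,0,-240,0,120,-0.3],
    [0,0,0,-260,0,150,-0.3],
    [0,0,0,-270,0,180,-0.3],
    [0,0,0,-280,0,210,-0.3],
    [0,0,0,-280,0,210,-0.3]
  ]
}}

```text
time_s: 27.78
eef_pos: [0.3512, 0.3838, 0.197]
ee_rot: [-0.707, 0.707, 0.0, -0.001]
contact_force: [-0.9, -0.5, 0.3]
grip_width: 0.648
```

```bash
python3 -c "
from h import *
print(state()['time_s'],state()['eef_pos'])
cv2.imwrite('pics/scene16.png',grab_frame('scene')[:,:,::-1])
cv2.imwrite('pics/top16.png',grab_frame('top')[:,:,::-1])
t=cv2.imread('pics/top16.png');s=cv2.imread('pics/scene16.png')
o=[]
for c,z in(((.6476,-.2068),.0215),((.6326,.173),.0185),((.6495,.0137),.0165)):
    a=[]
    for im,n in((t,'top'),(s,'scene')):
        r=rect(im,n,*c,z,half=.04,s=.0003125)
        cv2.drawMarker(r,(128,128),(0,255,0),cv2.MARKER_CROSS,20); cv2.circle(r,(128,128),48,(0,255,0),1); a.append(r)
    o.append(np.vstack(a))
cv2.imwrite('pics/fin.png',np.hstack(o))
"
```

```text
27.775 [0.35123329 0.3838257  0.19696116]
```

View pics/top16.png

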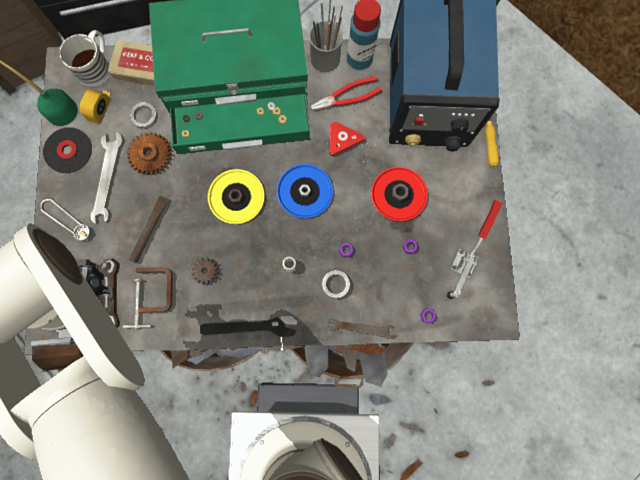

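View pics/scene16.png

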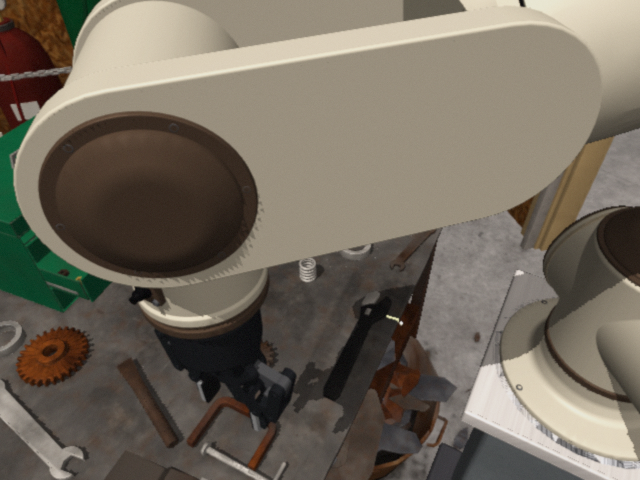

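View pics/fin.png

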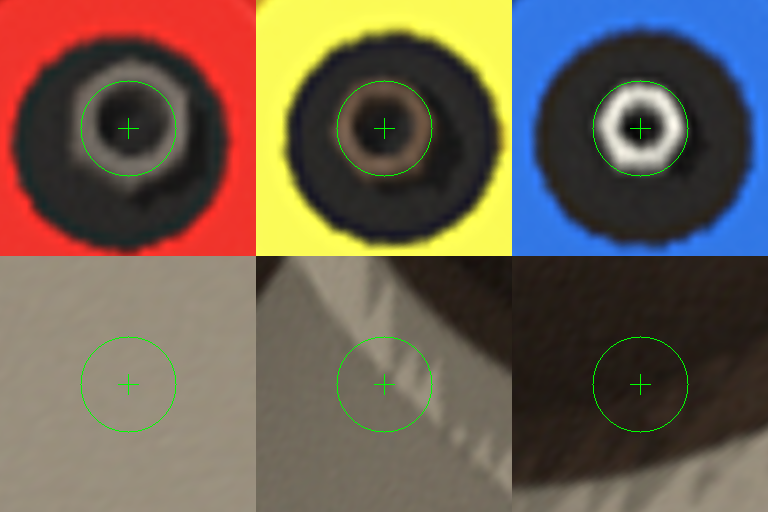

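All three nuts are flat and within about 2 mm of their dish centres in the rectified top view. In the full top view the ring (336,284), pinion (206,271) and spring (289,264) sit at the same pixels as at the start. The arm hides the dishes from the scene camera, but the top view is clear, so I hand in.

```bash
python3 -c "
from workcell import *
print(job_done())"
```

```text
the job is handed in; nothing more can be done
None
```

I put the large nut in the red dish, the small one in the blue dish and the middle one in the yellow dish, and handed the job in at about 28 s. No verdict was reported.

**Grasp and placing:** The jaws stopped 1–1.5 mm short of each nut's size across the flats. Each nut was lowered until about 10 N of contact was felt on its pad, then released.

**Last check, top camera:** All three nuts lie flat and within about 2 mm of their dish centres. The bearing ring, pinion, spring and purple look-alikes are at the same pixels as at the start. The arm was clear, at a tool height of 0.2 m with no contact force beyond noise.

**What was not confirmed:** In the last pictures the arm hid the dishes from the scene camera. It had shown the large and small nuts flat after release, but the middle nut's final position rests on the top camera alone. During the work the two cameras agreed within about 2 mm on the pad centres; hand-picked nut positions differed by up to about 4 mm.

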